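Lock the starch bucket's collar with the pin spanner

TASK

Take the pin spanner off the two pins of its stand, drop both its prongs fully into the two holes of the yellow collar on the starch bucket's lid, and turn it clockwise until it takes the grey lock ring with it right up against its stop, the red pointer at the black mark. Then hang the spanner back on both pins of its stand, fully down and flat, let go of it, and leave the other things on the table where they are.

Things in the scene. Friction and masses are not known exactly. Their poses are not given: they have to be found in the camera images.
- spanner: Loose pin spanner, 0.2 to 0.35 kg, starts flat on its stand. Steel plate 140 x 30 x 8 mm (x, y, z); on its middle an upright red grip slab 50 (x) x 20 (y) mm, from 8 to 80 mm above the origin. Two prongs point down at x = +34 and -34 mm; two 13 mm hanging holes go through the plate at x = +54 and -54 mm. Origin: centre of the plate's underside, z up. A half turn about z changes nothing.
- prong_a (a point): Tip of the spanner's prong at x = +34 mm, 12 mm below the plate's underside. The prong is round, 7 mm thick, its last 3 mm tapered to 3 mm.
- prong_b (a point): Tip of the other, equal prong, at x = -34 mm, 12 mm below the plate's underside.
- bucket: White round starch bucket with lid, immovable, 212 mm across, lid top 158 mm up. Origin: centre of its underside, z up. Centred on the lid lie a grey lock ring (114 mm across, 6 mm thick, with a red pointer tab at its rim) and on that the yellow collar. All clockwise turns are seen from above. A black mark on the lid shows where the pointer stands when locked.
- collar_top (a point): Centre of the yellow collar's top face, 178 mm above the table, fixed to the bucket (does not turn). Collar: 100 mm across, 14 mm thick; two opposite through holes 11 x 11 mm, 34 mm from the centre. Its angle is not reported: at the start the line of its holes lies 0 to 0.6 rad clockwise of the ring's pointer, anywhere: look or feel. Prongs home, the spanner's plate lies flat on the collar.
- lockring (a joint): Clockwise angle (rad) of the lock ring: at 0 (open) its pointer is along the bucket's +x axis, at 1.1 (locked) at the hard stop. Starts at 0 to 0.15, takes 0.3 N m, stays where left. The collar drives it through a dog with free play: turned clockwise (0.12 N m) it carries the ring along only once its hole line is 0.6 rad clockwise of the pointer; so that line is 1.7 rad clockwise of the bucket's x at the stop.
- stand: Spanner stand, immovable: wooden base 150 x 60 x 12 mm with two upright posts 17 mm thick at x = +54 and -54 mm, whose flat shoulders are 45 mm above the table; out of each shoulder a pin of 8 mm rises 18 mm, tapered over its last 5 mm. Origin: centre of its underside, z up.
- stand_rest (a point): Point midway between the two pins at shoulder height, 45 mm above the table; the spanner's origin lies here when it hangs home, its x axis along the stand's x axis (either way round).
- saucepan: Bystander: aluminium saucepan, 170 mm across, 75 mm high, with a 120 mm handle to its +y. Origin: centre of underside.
- brush: Bystander: hard silicone brush, 130 x 50 x 40 mm. Origin: centre of underside.
- spoon: Bystander: steel tablespoon, 200 mm long, lying along its x. Origin: under its middle.
- peg_a: Bystander: orange plastic clothes peg, 76 x 14 x 11 mm. Origin: centre of underside.
- peg_b: Bystander: second orange plastic clothes peg, the same.

How it is judged:
By the outcome, as a careful person would: the job done as asked, in the order asked, and still so for the second after the job is handed in, with the robot touching nothing.
It also fails if it takes over 67 s, if anything falls off the work surface, if the arm or the gripper's body presses on something with over 40 N, if the wrist force passes 120 N, or if a joint passes its speed limit or range.

ROBOT

A 6-joint arm with a two-finger parallel gripper is mounted at the origin on the work surface. World frame = base frame: x ahead of the robot, y to its left, z up, the work surface at z = 0. Lengths are in m, angles in rad, forces in N, time in s.
With the tool pointing down it reaches from about 0.35 to 0.975 m from the base axis. Payload 4.9 kg.
Tool frame: the origin (TCP) lies at the very end of the fingers, on their centre line; the grasp point (between the pads) lies 19 mm behind it (manip.grip_depth is the distance from the TCP to the grasp point, in m); z points along the fingers, x is the direction in which the jaws open and shut, and the axes are right-handed (so a half turn about z gives the same grasp; the last joint's range is limited). The gripper opens to 85 mm and grips with 20 to 120 N. Pads are 22 mm wide; open, the fingers measure 114 mm over their backs; the gripper's body (76 mm by 85 mm) begins 54 mm behind the grasp point. The pads swing forward as they close: fully open they stand 13 mm farther back than shut.
Start: joints at [1.206, 0.053, 1.613, -0, 1.476, -0.119], TCP at [0.152, 0.606, 0.231] pointing down, gripper open.
Joint ranges: [-3.01, 3.01], [-1.01, 2.22], [0.06, 2.58], [-1.02, 4.17], [0.09, 2.62], [-3.14, 3.14]. Speed limits (rad/s): [2.57, 2.57, 3.14, 3.14, 3.14, 3.14].

INTERFACE

Orientations are given as a unit quaternion [w, x, y, z].
In Python, from plant import manip gives the robot as it stands. The module is installed in compiled form; this text tells all that it offers.
- The arm moves only by the shell command python3 -m crank 'ROWS' [OPENING]. ROWS is JSON, a list of rows, each a list of 4 numbers: the shift along the tool's x, y, z in cm, then the turn about the tool's z in units of 6 degrees (1.0 is 6 degrees). A call has 1 to 10 rows; each row shifts and turns the commanded pose from where the row before left it, along the tool's axes as they then stand; what a row does not reach is not made up. A row lasts 1/12 s, in which the tool goes at most 41.7 mm and 7.16 degrees, less where a joint would pass 70% of its speed; a pose out of reach is approached as far as the arm can. A call with a gripper value outside its range is refused whole. OPENING is the opening, from 0 (shut) to 1 (fully open), set as the call begins (- or left out, the last holds). The fingers move at their own pace and stop on an object; the grip force is fixed at half the most. Time passes only in rows, so rows that do not move let the fingers close. It gives the time, the measured TCP pose, the force and the opening at its end, in the units of the state.
- manip.state(): the state, without advancing time (a new reading comes with each control period).
- manip.grab_frame(name): name is "side" or "top" or "wrist"; returns a dict with "img" (384x512x3 uint8, red, green, blue), "intrinsics" (3x3 intrinsics, pixels), "D" ([k1, k2, p1, p2, k3] as OpenCV has them; the pictures are not rectified), "position" and "orientation" of the camera in the world. Camera axes: x right, y up, looking along -z (the intrinsics and any distortion apply to the point x, -y, -z); pixel columns grow to the right and rows downward; lengths in m; the calibration is good to about 2 mm. A picture is of the moment at which its call begins. There is no depth.
- manip.job_done(): hands the job in, once; it reports no verdict.
The state is a dict: "time": time; "joint_pos": joint angles; "joint_vel": joint speeds; "joint_efforts": joint torques, N m; "tool_pos": TCP position; "tool_rot": TCP orientation; "contact_force": force on the tool from outside, world axes, zero at the start; "ft_torque": the same for the moment, N m; "gripper_width": opening from 0.0 (shut) to 1.0 (fully open).
Only numpy, scipy, OpenCV 4.12 (cv2) and the standard library are available. Lean on these libraries where they do the work, as an engineer would, in place of code of your own. Each camera call takes 0.05 s, during which the arm holds its last target.

## Working session

There is one attempt and no reset: what is moved stays moved. The work goes in short steps, Python scripts to look and compute and a shell command to move; the robot and the scene stay as the last step left them, time stands still between calls to the robot, and variables do not carry over. Pictures are saved under pics/ and viewed, and the job is handed in when it is done.

```bash
mkdir -p pics; ls; cat > h.py <<'E'
import numpy as np, cv2
from plant import manip
from scipy.spatial.transform import Rotation as R
def grab(n,f=None):
    d=manip.grab_frame(n)
    if f: cv2.imwrite(f,d["img"][:,:,::-1])
    return d
def rot(q): return R.from_quat([q[1],q[2],q[3],q[0]]).as_matrix()
def ray(d,px):
    p=cv2.undistortPoints(np.array(px,float).reshape(-1,1,2),np.array(d["intrinsics"]),np.array(d["D"])).reshape(-1,2)
    v=np.c_[p[:,0],-p[:,1],-np.ones(len(p))]
    return np.array(d["position"]),v@rot(d["orientation"]).T
def onz(d,px,z):
    o,v=ray(d,px); return o+v*((z-o[2])/v[:,2])[:,None]
def proj(d,P):
    c=(np.atleast_2d(P)-np.array(d["position"]))@rot(d["orientation"])
    c=c*[1,-1,-1]
    return cv2.projectPoints(c.reshape(-1,1,3),np.zeros(3),np.zeros(3),np.array(d["intrinsics"]),np.array(d["D"]))[0].reshape(-1,2)
E
python3 - <<'E'
from h import *
import pickle
D={}
for n in["side","top","wrist"]:
    D[n]=grab(n,f"pics/{n}0.png"); print(n,D[n]["position"],D[n]["orientation"],np.array(D[n]["intrinsics"]).round(1).tolist(),D[n]["D"])
pickle.dump(D,open("d0.pkl","wb"))
print(manip.state())
E
```

```text
pics
side [ 0.39805942 -1.07452142  1.17344083] [ 0.92066036  0.3871886  -0.01784472 -0.0463794 ] [[454.9, 0.0, 262.5], [0.0, 454.9, 184.9], [0.0, 0.0, 1.0]] [0.03748052 0.         0.         0.         0.        ]
top [4.34049370e-01 5.50095906e-04 1.68520208e+00] [-0.70465351 -0.01408604  0.01987208  0.70913335] [[438.3, 0.0, 262.7], [0.0, 438.3, 195.5], [0.0, 0.0, 1.0]] [-0.02483552  0.          0.          0.          0.        ]
wrist [0.06965149 0.62599889 0.37236731] [ 0.77759452 -0.13132419 -0.10024825  0.60667207] [[323.2, 0.0, 250.5], [0.0, 323.2, 191.2], [0.0, 0.0, 1.0]] [-0.08474453  0.          0.          0.          0.        ]
{'time': 0.15, 'joint_pos': array([ 1.20600850e+00,  5.32503955e-02,  1.61397396e+00, -1.49244777e-06,
        1.47599072e+00, -1.18983875e-01]), 'joint_vel': array([-0.00037709, -0.00011624, -0.00388742,  0.00058361,  0.00152755,
        0.00097495]), 'joint_efforts': array([ 2.12573441e-04, -3.94246674e+01, -3.70720160e+01, -1.55338453e-04,
        4.69964099e-03,  9.19091789e-07]), 'tool_pos': array([0.1519022 , 0.6057628 , 0.23032019]), 'tool_rot': array([ 4.20147385e-04,  7.88459015e-01,  6.15086761e-01, -6.93925445e-04]), 'contact_force': array([ 0.90559571, -0.36566693,  0.2912665 ]), 'ft_torque': array([ 0.04918735, -0.06769282,  0.01017545]), 'gripper_width': 0.9986597579379364}
```

View pics/top0.png

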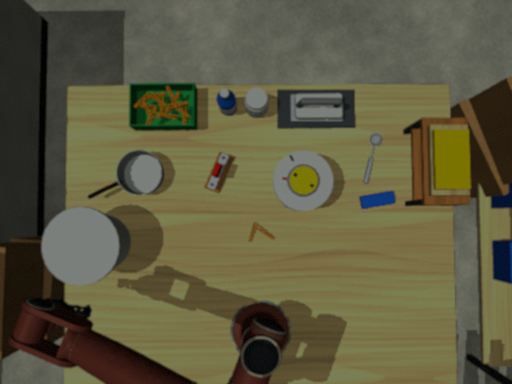

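View pics/side0.png

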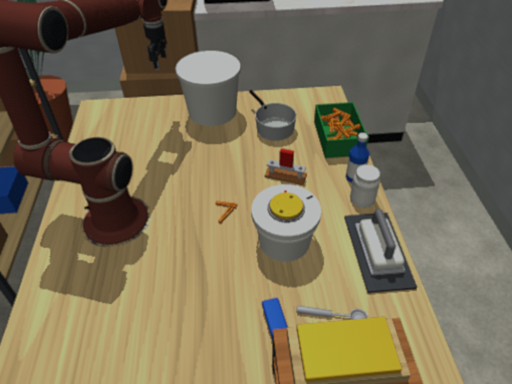

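View pics/wrist0.png

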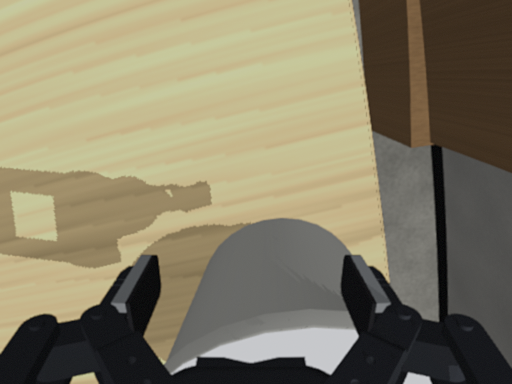

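The top view shows the spanner on its stand near (219,172), the bucket with its collar near (303,180), the ring's red pointer near (284,178) and the black mark near (292,158). The side view agrees with this. The wrist camera sees only the table and a grey pail. Next I'll measure by colour.

```bash
python3 - <<'E'
from h import *
import pickle
D=pickle.load(open("d0.pkl","rb"))
t=D["top"]["img"]; s=D["side"]["img"]
a=cv2.resize(t[140:220,190:350],None,fx=5,fy=5,interpolation=cv2.INTER_CUBIC)
cv2.imwrite("pics/topz.png",a[:,:,::-1])
b=cv2.resize(s[140:260,240:340],None,fx=5,fy=5,interpolation=cv2.INTER_CUBIC)
cv2.imwrite("pics/sidez.png",b[:,:,::-1])
def mask(img,lo,hi): return cv2.inRange(cv2.cvtColor(img,cv2.COLOR_RGB2HSV),lo,hi)
for n in["top","side"]:
    im=D[n]["img"]
    for nm,lo,hi in[("yellow",(22,150,120),(34,255,255)),("red",(0,180,90),(4,255,255)),("red2",(174,180,90),(180,255,255))]:
        m=mask(im,lo,hi); k,l,st,c=cv2.connectedComponentsWithStats(m)
        print(n,nm,[(c[i].round(2).tolist(),st[i].tolist()) for i in range(1,k) if st[i,4]>5])
E
```

```text
top yellow [([452.0, 158.07], [435, 129, 35, 60, 1916]), ([303.27, 179.73], [291, 167, 26, 26, 480])]
top red [([215.96, 169.02], [212, 163, 9, 13, 55])]
top red2 []
side yellow [([285.95, 204.75], [270, 193, 33, 24, 600]), ([346.92, 347.63], [297, 317, 105, 62, 5101])]
side red [([286.53, 151.47], [281, 149, 12, 6, 43])]
side red2 []
```

View pics/topz.png

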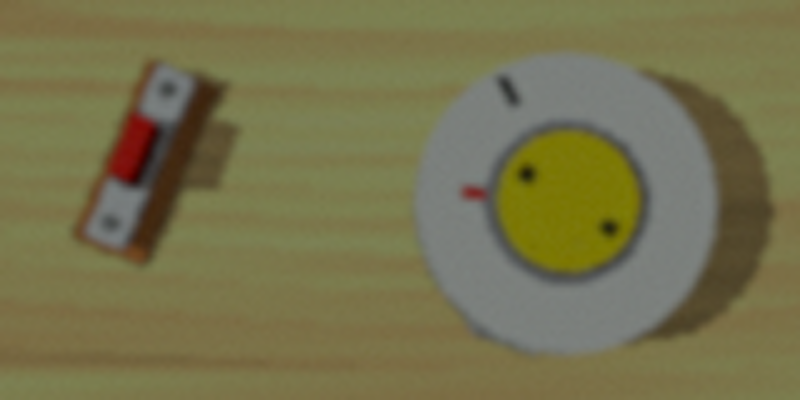

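View pics/sidez.png

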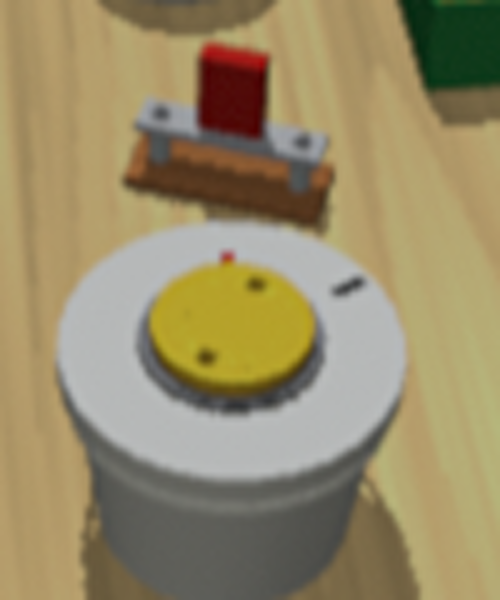

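```bash
python3 - <<'E'
from h import *
import pickle
D=pickle.load(open("d0.pkl","rb"))
T=lambda x,y:((x+.5)/5-.5+190,(y+.5)/5-.5+140)
S=lambda x,y:((x+.5)/5-.5+240,(y+.5)/5-.5+140)
def rep(n,f,items):
    for nm,x,y,z in items: print(n,nm,(onz(D[n],[f(x,y)],z)[0]*1000).round(1))
rep("top",T,[("h1",527,174,.178),("h2",609,228,.178),("mark",510,91,.158),("ptr",473,193,.162),("pinA",168,89,.058),("pinB",111,222,.058)])
rep("side",S,[("h1",256,284,.178),("h2",206,357,.178),("mark",349,287,.158),("ptr",228,258,.162),("pinA",161,112,.058),("pinB",303,141,.058)])
print(onz(D["top"],[(303.27,179.73)],.178),onz(D["top"],[(215.96,169.02)],.08+.045))
print(onz(D["side"],[(286.53,151.47)],.125))
E
```

```text
top h1 [ 578.8 -124.   178. ]
top h2 [ 541.1 -180.3  178. ]
top mark [ 639.2 -114.3  158. ]
top ptr [567.2 -87.5 162. ]
top pinA [655.5 133.5  58. ]
top pinB [556.3 176.   58. ]
side h1 [ 576.7 -121.2  178. ]
side h2 [ 538.7 -177.7  178. ]
side mark [ 637.3 -110.5  158. ]
side ptr [565.4 -81.6 162. ]
side pinA [553.9 176.2  58. ]
side pinB [653.1 134.   58. ]
[[ 0.56013982 -0.15239332  0.178     ]] [[0.60477669 0.15392644 0.125     ]]
[[0.60306711 0.1518321  0.125     ]]
```

```bash
python3 - <<'E'
from h import *
import pickle
D=pickle.load(open("d0.pkl","rb"))
for z in(.15,.2,.25,.3,.35): print(z,onz(D["top"],[(80,246),(43,246),(117,246),(80,208)],z).round(3)[:,:2].tolist(),onz(D["side"],[(209,69),(178,72),(240,68)],z).round(3)[:,:2].tolist())
print(onz(D["side"],[(212,121),(186,100)],0))
print(onz(D["top"],[(228,95),(257,95),(140,172)],.15))
P=proj(D["top"],[[.152,.606,.23],[.152,.606,.33]]);print(P, proj(D["side"],[[.152,.606,.23]]))
E
```

```text
0.15 [[0.335, 0.627], [0.336, 0.757], [0.335, 0.497], [0.468, 0.629]] [[0.339, 0.704], [0.207, 0.692], [0.473, 0.699]]
0.2 [[0.338, 0.607], [0.339, 0.732], [0.338, 0.481], [0.467, 0.608]] [[0.342, 0.617], [0.216, 0.606], [0.47, 0.612]]
0.25 [[0.342, 0.586], [0.342, 0.708], [0.341, 0.465], [0.466, 0.588]] [[0.345, 0.53], [0.225, 0.52], [0.466, 0.525]]
0.3 [[0.345, 0.566], [0.345, 0.683], [0.344, 0.449], [0.465, 0.567]] [[0.348, 0.443], [0.235, 0.433], [0.462, 0.439]]
0.35 [[0.348, 0.545], [0.349, 0.659], [0.348, 0.433], [0.464, 0.547]] [[0.351, 0.356], [0.244, 0.347], [0.459, 0.352]]
[[0.33628107 0.53156116 0.        ]
 [0.22212816 0.70302193 0.        ]]
[[0.86564771 0.10858836 0.15      ]
 [0.8651526  0.00568287 0.15      ]
 [0.59318899 0.41851833 0.15      ]]
[[ 75.9082513  303.3982092 ]
 [ 62.37270728 309.8005263 ]] [[160.932089    66.15143047]]
```

```bash
cat >> h.py <<'E'
def pose():
    s=manip.state(); m=rot(s["tool_rot"]); return np.array(s["tool_pos"]),m,s
def delta(P=None,ang=None):
    p,m,s=pose(); a=np.degrees(np.arctan2(m[1,0],m[0,0]))
    print("t",round(s["time"],2),"tcp",p.round(4),"jaw",a.round(2),"tilt",m[2,:2].round(4),"F",np.round(s["contact_force"],1),"M",np.round(s["ft_torque"],2),"w",round(s["gripper_width"],3),"j6",round(s["joint_pos"][5],3))
    if P is not None: print(" shift cm",(m.T@(np.array(P)-p)*100).round(2))
    if ang is not None:
        d=(a-ang+180)%360-180; print(" turn units",round(d/6,3))
E
python3 -m crank '[[0,0,-4,0],[0,0,-4,0],[0,0,-3,0],[0,0,0,0]]' 1
python3 -c "
from h import *
delta([.605,.155,.34],66.8)"
```

```text
time: 0.48
tool_pos: [0.1529, 0.6085, 0.3506]
tool_rot: [-0.003, 0.788, 0.615, 0.006]
contact_force: [0.4, 0.3, 1.8]
gripper_width: 0.997
t 0.48 tcp [0.1529 0.6085 0.3506] jaw 75.92 tilt [0.0134 0.0016] F [0.4 0.3 1.8] M [ 0.02 -0.01 -0.03] w 0.997 j6 -0.119
 shift cm [-33.01  54.88   0.7 ]
 turn units 1.521
```

```bash

python3 -m crank '[[-1,1.7,0,0],[-2,3.3,0,0],[-2,3.3,0,0],[-2,3.3,0,0],[-2,3.3,0,0],[-2,3.3,0,0],[-2,3.3,0,0],[-2,3.3,0,0],[-2,3.3,0,0],[-2,3.3,0,0]]'
python3 -m crank '[[-2,3.3,0,0],[-2,3.3,0,0],[-2,3.3,0,0],[-2,3.3,0,0],[-2,3.3,0,0],[-1,1.7,0,0],[0,0,0,1],[0,0,0,0.5],[0,0,0,0],[0,0,0,0]]'
python3 - <<'E'
from h import *
delta([.605,.155,.25],66.8)
grab("wrist","pics/w1.png")
E
```

```text
time: 1.32
tool_pos: [0.4113, 0.3439, 0.3408]
tool_rot: [-0.0, 0.788, 0.615, -0.0]
contact_force: [0.3, 0.9, -0.1]
gripper_width: 0.995
time: 2.15
tool_pos: [0.5601, 0.1944, 0.3407]
tool_rot: [-0.0, 0.834, 0.552, -0.0]
contact_force: [-0.4, -0.0, -0.1]
gripper_width: 1.002
t 2.15 tcp [0.5601 0.1944 0.3407] jaw 66.99 tilt [-0.0005 -0.0007] F [-0.4 -0.  -0.1] M [ 0.01 -0.02 -0.07] w 1.002 j6 -0.961
 shift cm [-1.87  5.68  9.07]
 turn units 0.032
```

View pics/w1.png

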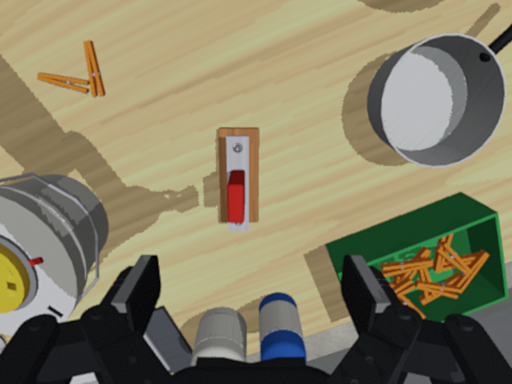

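The wrist view shows the stand upright in the picture, with the near pin at about (238,147) and the far plate end at about (238,228). I'll zoom in and measure.

```bash
python3 - <<'E'
from h import *
import pickle
d=grab("wrist"); pickle.dump(d,open("w1.pkl","wb"))
b=cv2.resize(d["img"][115:240,195:285],None,fx=5,fy=4.8,interpolation=cv2.INTER_CUBIC)
b=cv2.resize(d["img"][115:235,195:285],None,fx=5,fy=5,interpolation=cv2.INTER_CUBIC)
cv2.imwrite("pics/w1z.png",b[:,:,::-1])
m=cv2.inRange(cv2.cvtColor(d["img"],cv2.COLOR_RGB2HSV),(0,200,60),(4,255,255)); m[:, :180]=0;m[:,290:]=0;m[:120]=0;m[250:]=0
k,l,st,c=cv2.connectedComponentsWithStats(m);print(c.round(1).tolist(),st.tolist())
print(proj(d,[[.655,.134,.063],[.555,.176,.063],[.655,.134,.053],[.555,.176,.053]]))
E
```

```text
[[255.6, 191.5], [235.4, 196.6]] [[0, 0, 512, 384, 195853], [227, 171, 17, 51, 755]]
[[238.41301683 224.91498406]
 [237.0794765  149.96230325]
 [238.66622925 222.00606077]
 [237.38551467 148.44575967]]
```

View pics/w1z.png

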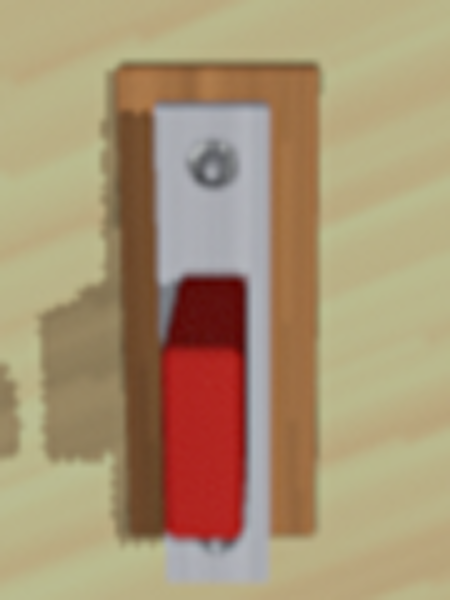

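```bash
python3 - <<'E'
from h import *
import pickle
d=pickle.load(open("w1.pkl","rb"))
T=lambda x,y:((x+.5)/5-.5+195,(y+.5)/5-.5+115)
c=onz(d,[T(155,103),T(268,103),T(270,582),T(167,582)],.053); print("plate",c.round(4),c.mean(0))
v=(c[2]+c[3]-c[0]-c[1])/2; print(np.linalg.norm(v),np.degrees(np.arctan2(v[1],v[0])))
s=onz(d,[T(163,347),T(245,347),T(243,537),T(166,537)],.125); print("slab",s.round(4),s.mean(0))
v=(s[2]+s[3]-s[0]-s[1])/2; print(np.linalg.norm(v),np.degrees(np.arctan2(v[1],v[0])))
print(onz(d,[T(212,164)],.058))
E
```

```text
plate [[0.5324 0.1688 0.053 ]
 [0.5442 0.1965 0.053 ]
 [0.674  0.1416 0.053 ]
 [0.6622 0.1137 0.053 ]] [0.60320839 0.15512968 0.053     ]
0.14089299879324563 -22.955448873084805
slab [[0.5765 0.1568 0.125 ]
 [0.584  0.1743 0.125 ]
 [0.6282 0.1547 0.125 ]
 [0.6209 0.1374 0.125 ]] [0.60237094 0.15579582 0.125     ]
0.048392333161759865 -23.761202292468674
[[0.55265539 0.17669005 0.058     ]]
```

```bash

python3 -c "
from h import *
delta([.6035,.155,.16],66.9)"
python3 -m crank '[[-0.4,1.3,2,0],[-0.5,1.5,4,0],[-0.5,1.5,4,0],[-0.5,1.2,4,0],[0,0,4,0],[0,0,0,0],[0,0,0,0],[0,0,0,0]]'
python3 - <<'E'
from h import *
delta([.6035,.155,.068],66.9)
grab("wrist","pics/w2.png")
E
```

```text
t 2.25 tcp [0.5599 0.1947 0.3411] jaw 67.01 tilt [-0.0001 -0.0002] F [-0.5 -0.4 -0.6] M [-0.05 -0.01  0.02] w 1.002 j6 -0.96
 shift cm [-1.95  5.57 18.11]
 turn units 0.018
time: 2.92
tool_pos: [0.6035, 0.1569, 0.1669]
tool_rot: [0.001, 0.834, 0.552, 0.001]
contact_force: [-0.5, 0.0, 0.2]
gripper_width: 1.0
t 2.92 tcp [0.6035 0.1569 0.1669] jaw 66.98 tilt [0.0017 0.0028] F [-0.5  0.   0.2] M [-0.03 -0.01 -0.03] w 1.0 j6 -1.034
 shift cm [-0.19  0.04  9.89]
 turn units 0.013
```

View pics/w2.png

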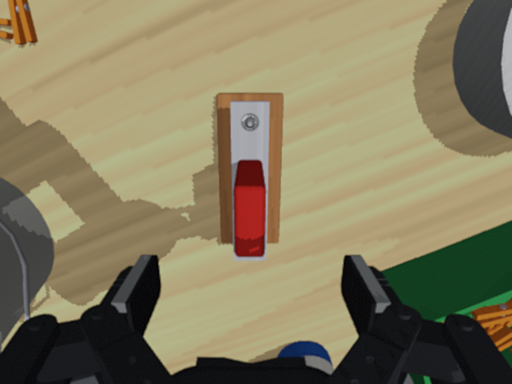

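The wrist view now has the spanner centred between the jaws (column 250), with the pin at (250,122). Descending to grip.

```bash

python3 -m crank '[[-0.1,0,2.4,0],[0,0,2.5,0],[0,0,2.5,0],[0,0,2.4,0],[0,0,0,0],[0,0,0,0],[0,0,0,0]]'
python3 -c "
from h import *
delta([.6035,.155,.068],66.9)"
```

```text
time: 3.55
tool_pos: [0.6045, 0.1559, 0.07]
tool_rot: [0.001, 0.834, 0.552, 0.003]
contact_force: [-0.1, -0.4, 0.7]
gripper_width: 0.999
t 3.55 tcp [0.6045 0.1559 0.07  ] jaw 66.94 tilt [0.0029 0.0049] F [-0.1 -0.4  0.7] M [-0.05  0.03  0.02] w 0.999 j6 -1.035
 shift cm [-0.12 -0.06  0.2 ]
 turn units 0.007
```

```bash

python3 -m crank '[[0,0,0,0],[0,0,0,0],[0,0,0,0],[0,0,0,0],[0,0,0,0],[0,0,0,0],[0,0,0,0],[0,0,0,0]]' 0
python3 -c "
from h import *
delta([.6035,.155,.068],66.9)"
```

```text
time: 4.22
tool_pos: [0.6023, 0.1554, 0.0666]
tool_rot: [0.0, 0.834, 0.551, 0.0]
contact_force: [-1.4, -0.9, 2.8]
gripper_width: 0.231
t 4.22 tcp [0.6023 0.1554 0.0666] jaw 66.92 tilt [0.0003 0.0003] F [-1.4 -0.9  2.8] M [0.06 0.14 0.01] w 0.231 j6 -1.035
 shift cm [ 0.01  0.12 -0.14]
 turn units 0.003
```

```bash

python3 -m crank '[[0,0,0,0],[0,0,0,0],[0,0,0,0]]'
python3 -m crank '[[0,0,-1,0],[0,0,-1,0],[0,0,-1,0],[0,0,-2,0],[0,0,-3,0],[0,0,0,0],[0,0,0,0]]'
python3 - <<'E'
from h import *
delta([.56,-.152,.28],146.2)
grab("wrist","pics/w3.png")
E
```

```text
time: 4.47
tool_pos: [0.6023, 0.1554, 0.0666]
tool_rot: [0.0, 0.834, 0.551, 0.0]
contact_force: [-1.9, -0.4, 4.2]
gripper_width: 0.222
time: 5.05
tool_pos: [0.6038, 0.1555, 0.1493]
tool_rot: [0.001, 0.834, 0.551, 0.002]
contact_force: [-0.0, 0.2, -3.4]
gripper_width: 0.223
t 5.05 tcp [0.6038 0.1555 0.1493] jaw 66.92 tilt [0.0027 0.0049] F [-0.   0.2 -3.4] M [-0.03  0.07  0.02] w 0.223 j6 -1.035
 shift cm [-29.97   8.09 -13.11]
 turn units -13.214
```

View pics/w3.png

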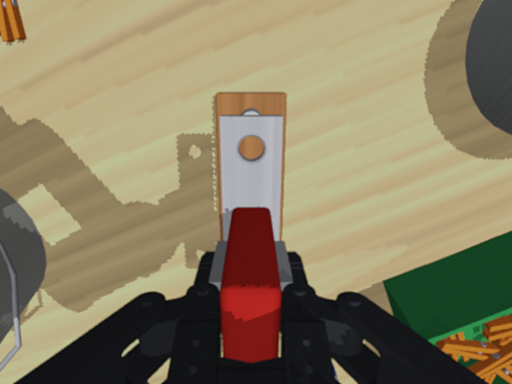

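The spanner is held and clear of the pins; its hanging hole shows at about (251,148), centred in column. I'll measure the in-hand offset.

```bash
cat >> h.py <<'E'
def totool(P):
    p,m,s=pose(); return (np.atleast_2d(P)-p)@m
E
python3 - <<'E'
from h import *
d=grab("wrist"); p,m,s=pose()
b=cv2.resize(d["img"][100:220,200:300],None,fx=5,fy=5,interpolation=cv2.INTER_CUBIC)
cv2.imwrite("pics/w3z.png",b[:,:,::-1])
z=p[2]-.0216+.008
print(p,totool(onz(d,[(251,148),(219.5,115.5),(284,115.5)],z)).round(4))
E
```

```text
[0.60137179 0.15512803 0.14524102] [[-0.0001 -0.052   0.0137]
 [-0.0152 -0.0678  0.0137]
 [ 0.0157 -0.0678  0.0137]]
```

View pics/w3z.png

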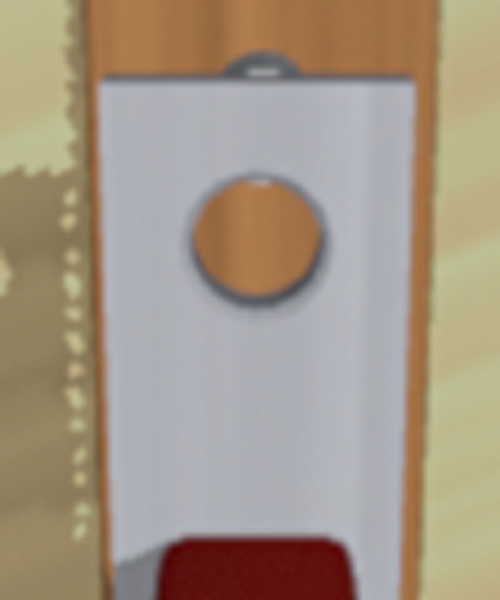

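```bash

python3 -m crank '[[0,0,-3,-0.5],[0,0,-4,-1],[0,0,-4,-1],[0,0,-2.5,-1],[0,0,0,-1.1],[0,0,0,-1.1],[0,0,0,-1.1],[0,0,0,-1.1],[0,0,0,-1.1],[0,0,0,-1.1]]'
python3 -m crank '[[0,0,0,-1.1],[0,0,0,-1.1],[0,0,0,-1],[0,0,0,0],[0,0,0,0]]'
python3 - <<'E'
from h import *
delta([.56,-.152,.28],146.2)
E
```

```text
time: 5.98
tool_pos: [0.6011, 0.1551, 0.2782]
tool_rot: [-0.002, 0.44, 0.898, -0.001]
contact_force: [0.2, -0.0, -2.7]
gripper_width: 0.229
time: 6.4
tool_pos: [0.6014, 0.1551, 0.279]
tool_rot: [-0.002, 0.288, 0.958, -0.001]
contact_force: [0.1, 0.4, -3.5]
gripper_width: 0.227
t 6.4 tcp [0.6014 0.1551 0.279 ] jaw 146.56 tilt [ 0.0026 -0.0024] F [ 0.1  0.4 -3.5] M [-0.   -0.02 -0.03] w 0.227 j6 -2.425
 shift cm [-13.47 -27.91  -0.07]
 turn units 0.06
```

```bash

python3 -m crank '[[-1.3,-1.5,0,0],[-2.5,-3,0,0],[-2.5,-3,0,0],[-2.5,-3,0,0],[-2.5,-3,0,0],[-1.5,-2,0,0],[-0.6,-0.5,0,0],[0,0,0,0],[0,0,0,0],[0,0,0,0]]'
python3 - <<'E'
from h import *
import pickle
delta([.56,-.152,.28],146.2)
d=grab("wrist","pics/w4.png");pickle.dump(d,open("w4.pkl","wb"))
E
```

```text
time: 7.23
tool_pos: [0.6261, -0.0506, 0.2808]
tool_rot: [-0.0, 0.286, 0.958, 0.0]
contact_force: [0.2, 0.2, -3.8]
gripper_width: 0.226
t 7.23 tcp [ 0.6261 -0.0506  0.2808] jaw 146.75 tilt [0.0011 0.0003] F [ 0.2  0.2 -3.8] M [-0.01  0.06  0.06] w 0.226 j6 -2.761
 shift cm [ -0.03 -12.1    0.07]
 turn units 0.091
```

View pics/w4.png

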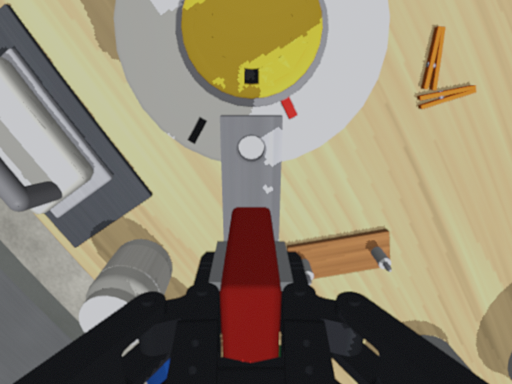

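The view shows the near collar hole at (252,76), the red pointer at (289,107), the black mark at (198,130) and the plate's end at row 115. The far hole is out of frame above. I'll move 2 cm closer to see both.

```bash

python3 -m crank '[[0,-1,0,0],[0,-1,0,0],[0,0,0,0],[0,0,0,0],[0,0,0,0]]'
python3 - <<'E'
from h import *
import pickle
delta([.56,-.152,.28],146.2)
d=grab("wrist");pickle.dump(d,open("w5.pkl","wb"))
b=cv2.resize(d["img"][0:150,170:340],None,fx=4,fy=4,interpolation=cv2.INTER_CUBIC)
cv2.imwrite("pics/w5z.png",b[:,:,::-1])
E
```

```text
time: 7.7
tool_pos: [0.6152, -0.0687, 0.2814]
tool_rot: [0.0, 0.287, 0.958, 0.0]
contact_force: [0.1, 0.3, -3.8]
gripper_width: 0.225
t 7.7 tcp [ 0.6152 -0.0687  0.2814] jaw 146.7 tilt [-0.0003  0.0003] F [ 0.1  0.3 -3.8] M [ 0.01 -0.03  0.01] w 0.225 j6 -2.792
 shift cm [ 0.05 -9.99  0.13]
 turn units 0.083
```

View pics/w5z.png

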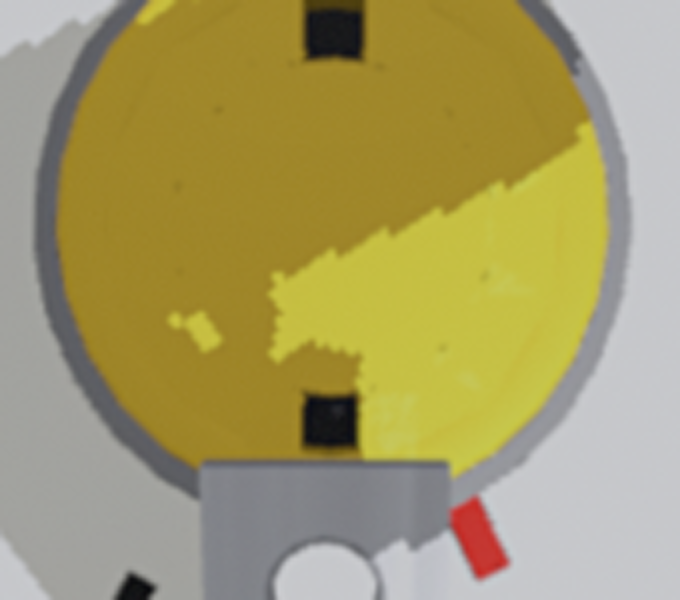

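Both holes are visible, the far one at zoom (334,31) and the near one at (329,423). The plate's end spans 201..449 at row 462.

```bash

python3 - <<'E'
from h import *
import pickle
d=pickle.load(open("w5.pkl","rb"))
T=lambda x,y:((x+.5)/4-.5+170,(y+.5)/4-.5)
h=onz(d,[T(329.5,423.5),T(334.5,31)],.178); print(h,np.linalg.norm(h[0]-h[1]))
v=h[0]-h[1]; a=np.degrees(np.arctan2(v[1],v[0])); print("holeline",a,"jaw want",a+90)
p,m,s=pose(); print(p)
print("tool", totool(h), totool(h).mean(0))
z=p[2]-.0136
c=onz(d,[T(201,462),T(449,462),T(326,590)],z); print("plate",totool(c))
r=onz(d,[T(480,538)],.162)[0]-h.mean(0); print("ptr",np.degrees(np.arctan2(r[1],r[0])),np.linalg.norm(r[:2]))
q=onz(pickle.load(open("w4.pkl","rb")),[(198,130)],.158)[0]-h.mean(0); print("mark",np.degrees(np.arctan2(q[1],q[0])))
E
```

```text
[[ 0.57696689 -0.12449882  0.178     ]
 [ 0.53962492 -0.17986584  0.178     ]] 0.06678270751551214
holeline 56.002529034997735 jaw want 146.00252903499774
[ 0.6153203  -0.06862459  0.28130218]
tool [[ 0.00141301 -0.06778635  0.10328247]
 [ 0.0022413  -0.13456392  0.10326314]] [ 0.00182715 -0.10117514  0.1032728 ]
plate [[-0.01420176 -0.06966581  0.0135824 ]
 [ 0.01518928 -0.06964778  0.0135774 ]
 [ 0.00061085 -0.05425137  0.01358431]]
ptr 84.52100367513677 0.06458953521531383
mark 26.67638788907515
```

```bash

python3 -m crank '[[0,-1.1,0,0.1],[0.1,-2,0,0],[0,-2,0,0],[0,-2,0,0],[0.05,-2,0,0],[0,-1,0,0],[0,0,2,0],[0,0,2,0],[0,0,1.5,0],[0,0,0,0]]'
python3 -m crank '[[0,0,0,0],[0,0,0,0],[0,0,0,0]]'
python3 - <<'E'
from h import *
delta([.5583,-.1522,.225],146)
d=grab("side");im=d["img"]
cv2.imwrite("pics/s6.png",cv2.resize(im[120:260,220:360],None,fx=4,fy=4,interpolation=cv2.INTER_CUBIC)[:,:,::-1])
E
```

```text
time: 8.58
tool_pos: [0.5557, -0.1511, 0.2217]
tool_rot: [-0.004, 0.292, 0.957, 0.0]
contact_force: [-0.3, 1.3, -4.5]
gripper_width: 0.226
time: 8.83
tool_pos: [0.5588, -0.1521, 0.2281]
tool_rot: [0.001, 0.291, 0.957, -0.0]
contact_force: [-0.1, 0.6, -2.3]
gripper_width: 0.228
t 8.83 tcp [ 0.5588 -0.1521  0.2281] jaw 146.12 tilt [-0.0029  0.0006] F [-0.1  0.6 -2.3] M [ 0.02 -0.04 -0.01] w 0.228 j6 -2.945
 shift cm [ 0.03 -0.04  0.31]
 turn units 0.021
```

View pics/s6.png

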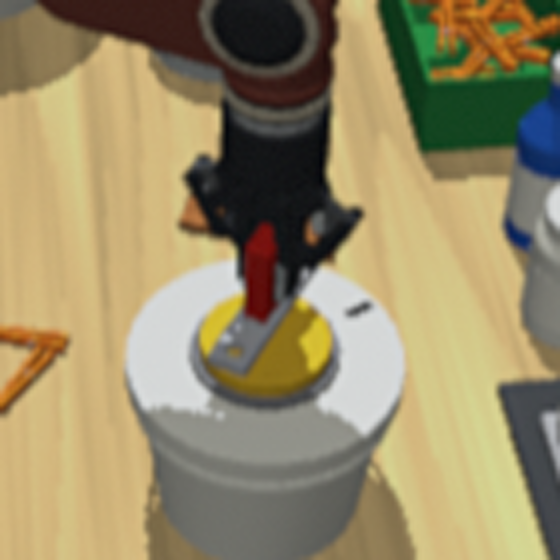

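The side view shows the spanner just above the collar and in line with it. Lowering by feel.

```bash

python3 -m crank '[[0,0,0.6,0],[0,0,0.5,0],[0,0,0.4,0],[0,0,0.4,0],[0,0,0.3,0],[0,0,0,0],[0,0,0,0]]'
python3 - <<'E'
from h import *
delta([.5583,-.1522,.1996],146)
E
```

```text
time: 9.47
tool_pos: [0.5577, -0.1517, 0.2037]
tool_rot: [-0.0, 0.291, 0.957, 0.0]
contact_force: [0.3, -0.8, -3.0]
gripper_width: 0.227
t 9.47 tcp [ 0.5577 -0.1517  0.2037] jaw 146.12 tilt [ 0.0008 -0.0002] F [ 0.3 -0.8 -3. ] M [-0.01 -0.02  0.01] w 0.227 j6 -2.945
 shift cm [-0.08 -0.01  0.41]
 turn units 0.019
```

The tips are 8 mm in with no contact force. Continuing down until the plate meets the collar.

```bash

python3 -m crank '[[0,0,0.3,0],[0,0,0.2,0],[0,0,0.1,0],[0,0,0,0],[0,0,0,0]]'
python3 -c "
from h import *
delta([.5583,-.1522,.1996],146)"
```

```text
time: 9.88
tool_pos: [0.5583, -0.1519, 0.1995]
tool_rot: [0.001, 0.291, 0.957, -0.0]
contact_force: [-3.5, 0.9, 5.9]
gripper_width: 0.228
t 9.88 tcp [ 0.5583 -0.1519  0.1995] jaw 146.12 tilt [-0.0014  0.0002] F [-3.5  0.9  5.9] M [ 0.15  0.45 -0.01] w 0.228 j6 -2.945
 shift cm [-0.02 -0.02 -0.01]
 turn units 0.02
```

Seated: z is as expected and there's an upward push. Now turning clockwise.

```bash

python3 -m crank '[[0,0,0,0.3],[0,0,0,0.5],[0,0,0,0.6],[0,0,0,0.6],[0,0,0,0.6],[0,0,0,0.6],[0,0,0,0.6],[0,0,0,0.6],[0,0,0,0.6]]'
python3 -c "
from h import *
delta([.5583,-.1522,.1996],81.7)"
python3 -m crank '[[0,0,0,0.6],[0,0,0,0.6],[0,0,0,0.6],[0,0,0,0.6],[0,0,0,0.6],[0,0,0,0.6],[0,0,0,0.5],[0,0,0,0.5]]'
python3 -c "
from h import *
delta([.5583,-.1522,.1996],81.7)"
```

```text
time: 10.63
tool_pos: [0.5586, -0.152, 0.1995]
tool_rot: [0.001, 0.53, 0.848, 0.0]
contact_force: [-1.0, 0.4, 4.7]
gripper_width: 0.231
t 10.63 tcp [ 0.5586 -0.152   0.1995] jaw 116.01 tilt [-0.0019  0.0016] F [-1.   0.4  4.7] M [0.07 0.19 0.34] w 0.231 j6 -2.419
 shift cm [-0.01 -0.04 -0.01]
 turn units 5.718
time: 11.3
tool_pos: [0.5586, -0.1519, 0.1996]
tool_rot: [0.001, 0.717, 0.697, 0.0]
contact_force: [-0.8, 0.9, 5.5]
gripper_width: 0.227
t 11.3 tcp [ 0.5586 -0.1519  0.1996] jaw 88.43 tilt [-0.0007  0.0021] F [-0.8  0.9  5.5] M [0.15 0.33 0.28] w 0.227 j6 -1.937
 shift cm [-0.03 -0.03 -0.  ]
 turn units 1.122
```

```bash

python3 -m crank '[[0,0,0,0.4],[0,0,0,0.3],[0,0,0,0.3],[0,0,0,0.1],[0,0,0,0],[0,0,0,0]]'
python3 - <<'E'
from h import *
delta([.5583,-.1522,.1996],81.7)
for n in("side","wrist"): grab(n,f"pics/{n}7.png")
im=cv2.imread("pics/side7.png");cv2.imwrite("pics/s7z.png",cv2.resize(im[140:260,230:350],None,fx=5,fy=5,interpolation=cv2.INTER_CUBIC))
E
```

```text
time: 11.8
tool_pos: [0.5586, -0.1518, 0.1995]
tool_rot: [0.001, 0.755, 0.656, 0.001]
contact_force: [0.3, 1.1, 5.1]
gripper_width: 0.227
t 11.8 tcp [ 0.5586 -0.1518  0.1995] jaw 81.96 tilt [-0.0002  0.0021] F [0.3 1.1 5.1] M [0.13 0.28 0.11] w 0.227 j6 -1.825
 shift cm [-0.04 -0.02 -0.01]
 turn units 0.043
```

View pics/s7z.png

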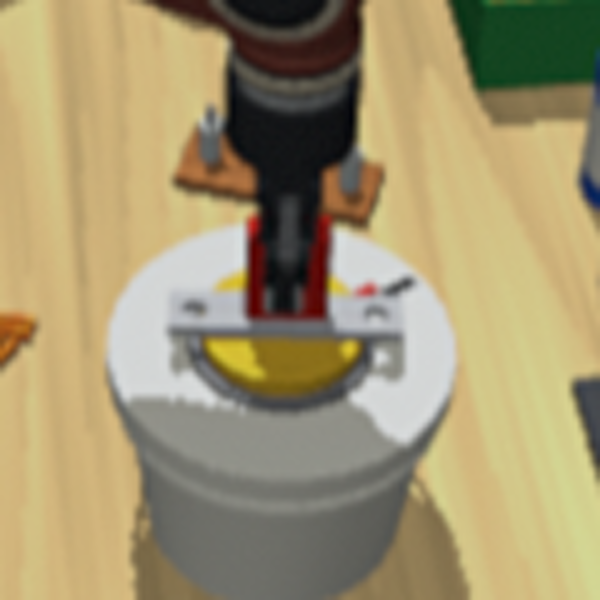

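View pics/wrist7.png

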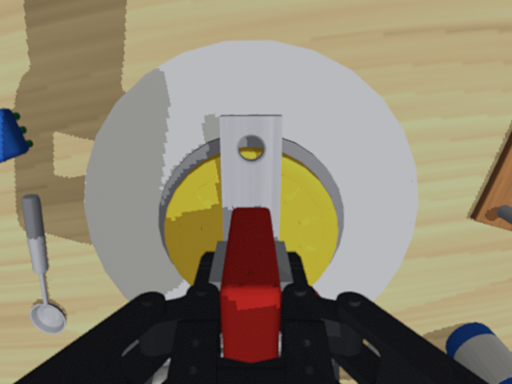

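The pointer is nearly at the mark in the side view (pointer at about (365,290), mark at about (395,285)). I'll keep going until the moment shows the stop.

```bash

for i in 1; do python3 -m crank '[[0,0,0,0.2],[0,0,0,0.2]]'; done
python3 -c "
from h import *
delta()"
python3 -m crank '[[0,0,0,0.2],[0,0,0,0.2]]'
python3 -c "
from h import *
delta()"
```

```text
time: 12.07
tool_pos: [0.5586, -0.1518, 0.1995]
tool_rot: [0.001, 0.769, 0.64, 0.001]
contact_force: [-1.4, 1.8, 4.4]
gripper_width: 0.228
t 12.07 tcp [ 0.5586 -0.1518  0.1995] jaw 79.53 tilt [-0.0002  0.0021] F [-1.4  1.8  4.4] M [0.27 0.3  0.37] w 0.228 j6 -1.782
time: 12.23
tool_pos: [0.5586, -0.1518, 0.1995]
tool_rot: [0.001, 0.782, 0.624, 0.001]
contact_force: [-0.2, 1.0, 5.7]
gripper_width: 0.228
t 12.23 tcp [ 0.5586 -0.1518  0.1995] jaw 77.17 tilt [-0.0001  0.002 ] F [-0.2  1.   5.7] M [0.26 0.3  0.94] w 0.228 j6 -1.741
```

```bash

python3 -m crank '[[0,0,0,0.2],[0,0,0,0]]'
python3 - <<'E'
from h import *
delta()
d=grab("side");im=d["img"]
cv2.imwrite("pics/s8z.png",cv2.resize(im[180:220,280:340],None,fx=12,fy=12,interpolation=cv2.INTER_CUBIC)[:,:,::-1])
import pickle;pickle.dump(d,open("s8.pkl","wb"))
E
```

```text
time: 12.4
tool_pos: [0.5586, -0.1518, 0.1995]
tool_rot: [0.001, 0.787, 0.617, 0.0]
contact_force: [-0.7, 1.2, 4.8]
gripper_width: 0.227
t 12.4 tcp [ 0.5586 -0.1518  0.1995] jaw 76.14 tilt [-0.0005  0.002 ] F [-0.7  1.2  4.8] M [0.12 0.32 1.35] w 0.227 j6 -1.723
```

View pics/s8z.png

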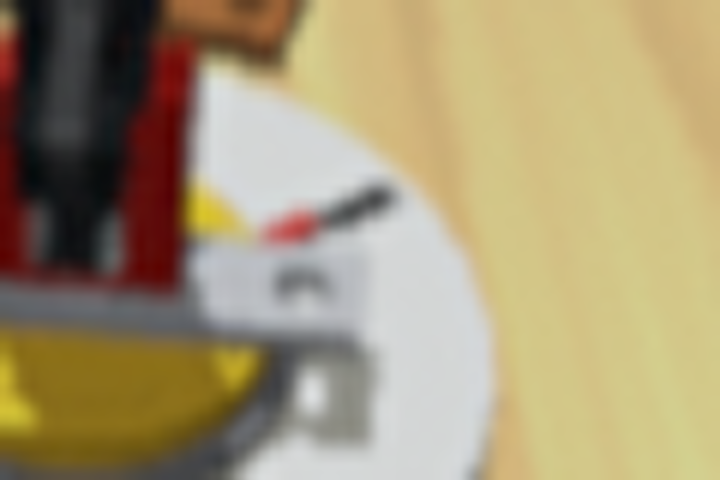

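The stop is reached: the moment is 1.35 N m and the pointer runs straight into the black mark. I'll ease back and lift out.

```bash

python3 -m crank '[[0,0,0,-0.3],[0,0,0,-0.3],[0,0,0,0],[0,0,0,0]]'
python3 -c "
from h import *
delta()"
python3 -m crank '[[0,0,-0.4,0],[0,0,-0.6,0],[0,0,-0.8,0],[0,0,-1,0],[0,0,-2,0],[0,0,-3,0],[0,0,0,0],[0,0,0,0]]'
python3 - <<'E'
from h import *
delta([.56,-.02,.28],66.92)
grab("wrist","pics/w9.png")
d=grab("side");im=d["img"]
cv2.imwrite("pics/s9z.png",cv2.resize(im[140:260,230:350],None,fx=5,fy=5,interpolation=cv2.INTER_CUBIC)[:,:,::-1])
E
```

```text
time: 12.78
tool_pos: [0.5586, -0.152, 0.1995]
tool_rot: [0.001, 0.769, 0.64, 0.001]
contact_force: [-0.3, 1.6, 5.3]
gripper_width: 0.229
t 12.78 tcp [ 0.5586 -0.152   0.1995] jaw 79.54 tilt [-0.0004  0.0024] F [-0.3  1.6  5.3] M [0.08 0.19 0.07] w 0.229 j6 -1.783
time: 13.45
tool_pos: [0.5591, -0.1523, 0.2794]
tool_rot: [0.003, 0.769, 0.64, 0.001]
contact_force: [-0.4, 0.2, -3.1]
gripper_width: 0.227
t 13.45 tcp [ 0.5591 -0.1523  0.2794] jaw 79.52 tilt [-0.0012  0.0056] F [-0.4  0.2 -3.1] M [-0.    0.02  0.  ] w 0.227 j6 -1.782
 shift cm [13.03 -2.32 -0.09]
 turn units 2.099
```

View pics/w9.png

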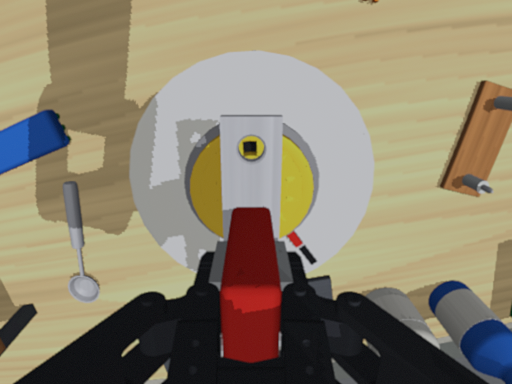

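View pics/s9z.png

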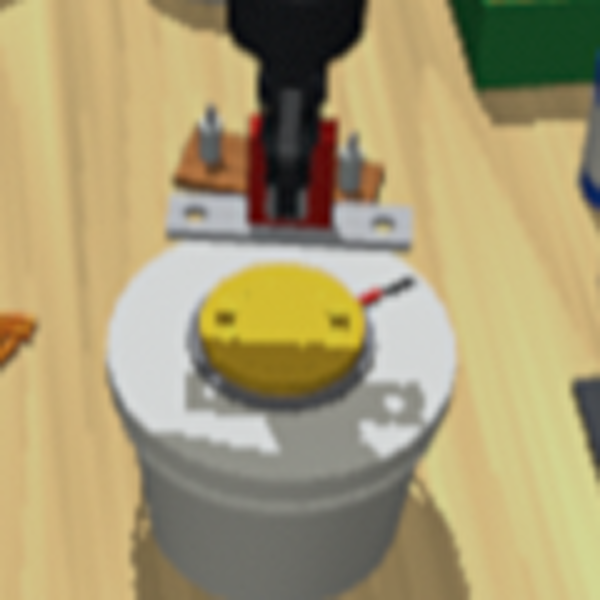

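The pointer, at (295,240), lines up with the mark at (308,253), and the spanner is out. Now back to the stand.

```bash

python3 -m crank '[[0,0,0,1],[0,0,0,1],[0,0,0,0.1],[0,0,0,0],[0,0,0,0]]'
python3 - <<'E'
from h import *
delta([.6015+.05*.92,.1552-.05*.392,.22],66.92)
E
```

```text
time: 13.97
tool_pos: [0.5574, -0.1516, 0.2749]
tool_rot: [-0.001, 0.834, 0.552, -0.001]
contact_force: [0.1, 0.0, -2.8]
gripper_width: 0.224
t 13.97 tcp [ 0.5574 -0.1516  0.2749] jaw 67.04 tilt [-0.    -0.002] F [ 0.1  0.  -2.8] M [ 0.03  0.01 -0.  ] w 0.224 j6 -1.564
 shift cm [29.96 -2.9   5.5 ]
 turn units 0.02
```

```bash

python3 -m crank '[[1.5,0,0,0],[3,-0.3,0,0],[3.5,-0.4,0,0],[3.5,-0.4,0,0],[3.5,-0.4,0,0],[3.5,-0.4,0,0],[3.5,-0.4,0,0],[3.5,-0.4,0,0],[3,-0.2,0,0],[1.5,0,0,0]]'
python3 -m crank '[[0,0,2,0],[0,0,3,0],[0,0,1,0],[0,0,0,0],[0,0,0,0],[0,0,0,0]]'
python3 - <<'E'
from h import *
import pickle
delta([.6015,.1552,.16],66.92)
d=grab("wrist","pics/w10.png");pickle.dump(d,open("w10.pkl","wb"))
E
```

```text
time: 14.8
tool_pos: [0.649, 0.1391, 0.2754]
tool_rot: [-0.001, 0.833, 0.553, 0.0]
contact_force: [0.6, 0.3, -3.2]
gripper_width: 0.224
time: 15.3
tool_pos: [0.6496, 0.1351, 0.218]
tool_rot: [0.001, 0.834, 0.551, 0.001]
contact_force: [-0.7, 0.6, -2.6]
gripper_width: 0.228
t 15.3 tcp [0.6496 0.1351 0.218 ] jaw 66.9 tilt [0.0011 0.0022] F [-0.7  0.6 -2.6] M [-0.   -0.03  0.01] w 0.228 j6 -1.074
 shift cm [-0.05 -5.23  5.79]
 turn units -0.004
```

View pics/w10.png

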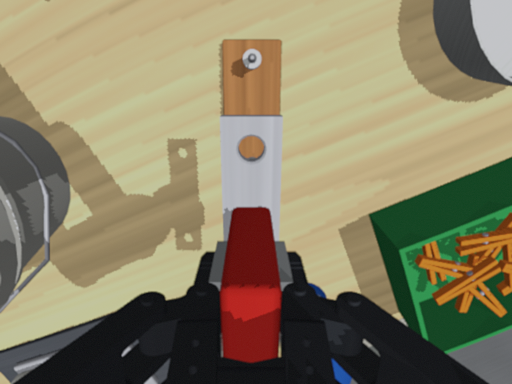

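The free pin is at (252,60), and the plate's hanging hole at (251,148) is in line with it. I'll measure the remaining shift.

```bash

python3 - <<'E'
from h import *
import pickle
d=pickle.load(open("w10.pkl","rb"))
b=cv2.resize(d["img"][30:170,205:300],None,fx=4,fy=4,interpolation=cv2.INTER_CUBIC)
cv2.imwrite("pics/w10z.png",b[:,:,::-1])
p,m,s=pose(); print(p)
print(totool(onz(d,[(251.5,59)],.063)), totool(onz(d,[(251,148)],p[2]-.0136)),totool(onz(d,[(222,40),(281,40)],.012)))
E
```

```text
[0.64992075 0.1352178  0.21863144]
[[-0.00047994 -0.10318083  0.1553112 ]] [[-0.00083172 -0.05356621  0.01343238]] [[-0.02987203 -0.1245716   0.20619695]
 [ 0.02899291 -0.12455482  0.20629341]]
```

View pics/w10z.png

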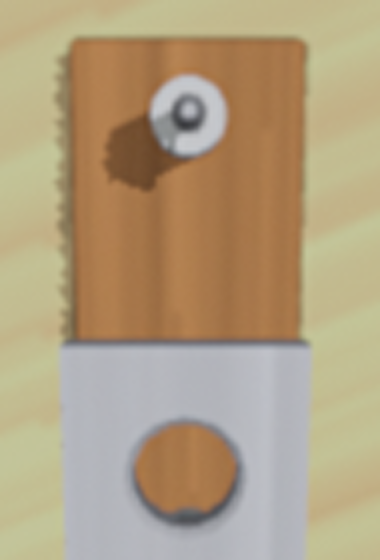

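```bash

python3 -m crank '[[0,-1.2,0,0],[0,-2,0,0],[0,-2,0,0],[0,0,2,0],[0,0,3,0],[0,0,3,0],[0,0,2.5,0],[0,0,1.5,0],[0,0,0,0],[0,0,0,0]]'
python3 - <<'E'
from h import *
import pickle
delta([.6015,.1552,.0666],66.92)
d=grab("wrist","pics/w11.png")
d=grab("side");im=d["img"]
cv2.imwrite("pics/s11z.png",cv2.resize(im[120:220,230:350],None,fx=5,fy=5,interpolation=cv2.INTER_CUBIC)[:,:,::-1])
E
```

```text
time: 16.18
tool_pos: [0.6006, 0.1561, 0.0966]
tool_rot: [-0.0, 0.834, 0.551, -0.0]
contact_force: [0.6, 0.3, -2.9]
gripper_width: 0.229
t 16.18 tcp [0.6006 0.1561 0.0966] jaw 66.92 tilt [-0.0001 -0.0004] F [ 0.6  0.3 -2.9] M [-0.01 -0.02 -0.02] w 0.229 j6 -1.034
 shift cm [-0.05  0.12  3.  ]
 turn units 0.001
```

View pics/w11.png

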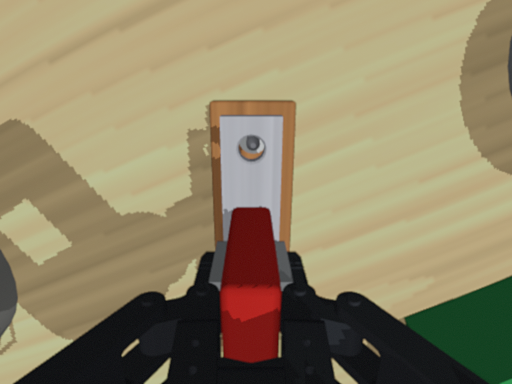

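View pics/s11z.png

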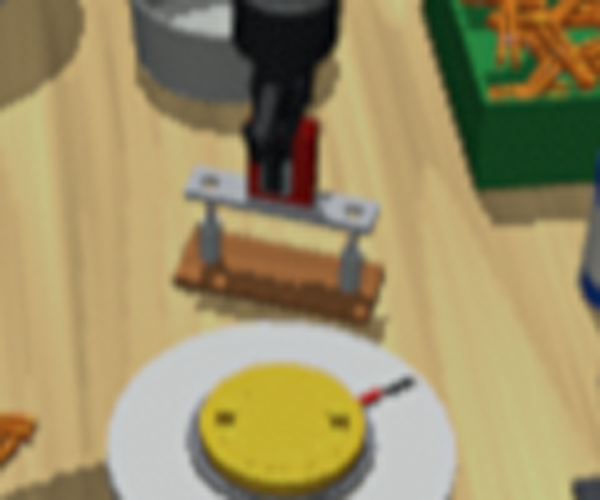

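Both pins sit under the hanging holes; the pin shows inside the hole at about (252,144). I'll add the 1 mm that the pose check asks for and lower.

```bash

python3 -m crank '[[0,0.1,0.4,0],[0,0,0.5,0],[0,0,0.5,0],[0,0,0.5,0],[0,0,0.4,0],[0,0,0,0],[0,0,0,0]]'
python3 - <<'E'
from h import *
delta([.6015,.1552,.0666],66.92)
E
```

```text
time: 16.87
tool_pos: [0.6015, 0.1555, 0.0724]
tool_rot: [-0.0, 0.834, 0.551, -0.001]
contact_force: [0.3, -0.1, -2.5]
gripper_width: 0.227
t 16.87 tcp [0.6015 0.1555 0.0724] jaw 66.92 tilt [-0.0007 -0.0011] F [ 0.3 -0.1 -2.5] M [-0.01  0.01  0.02] w 0.227 j6 -1.035
 shift cm [-0.03  0.02  0.58]
 turn units -0.0
```

```bash

python3 -m crank '[[0,0,0.3,0],[0,0,0.2,0],[0,0,0.1,0],[0,0,0,0],[0,0,0,0]]'
python3 - <<'E'
from h import *
delta([.6015,.1552,.0666],66.92)
E
```

```text
time: 17.28
tool_pos: [0.6019, 0.1556, 0.0672]
tool_rot: [-0.0, 0.834, 0.551, -0.0]
contact_force: [-0.3, 0.3, -2.8]
gripper_width: 0.228
t 17.28 tcp [0.6019 0.1556 0.0672] jaw 66.92 tilt [-0. -0.] F [-0.3  0.3 -2.8] M [-0.03 -0.   -0.03] w 0.228 j6 -1.035
 shift cm [-0.05 -0.02  0.06]
 turn units -0.001
```

```bash

python3 -m crank '[[0,0,0.1,0],[0,0,0,0],[0,0,0,0]]'
python3 -c "
from h import *
delta()"
```

```text
time: 17.53
tool_pos: [0.6022, 0.1556, 0.0666]
tool_rot: [0.0, 0.834, 0.551, 0.0]
contact_force: [-0.6, 0.2, -1.1]
gripper_width: 0.227
t 17.53 tcp [0.6022 0.1556 0.0666] jaw 66.92 tilt [0.0003 0.0006] F [-0.6  0.2 -1.1] M [-0.05  0.06  0.07] w 0.227 j6 -1.035
```

Touching the shoulders now. One last nudge, then open and retreat.

```bash

python3 -m crank '[[0,0,0.1,0],[0,0,0,0]]'
python3 -c "
from h import *
delta()"
python3 -m crank '[[0,0,0,0],[0,0,0,0],[0,0,0,0],[0,0,0,0],[0,0,0,0],[0,0,0,0]]' 1
python3 -c "
from h import *
delta()"
python3 -m crank '[[0,0,-1,0],[0,0,-2,0],[0,0,-3,0],[0,0,-3,0],[0,0,-3,0],[0,0,-3,0],[0,-3,-3,0],[0,-3,0,0],[0,0,0,0],[0,0,0,0]]'
python3 - <<'E'
from h import *
delta()
for n in("side","wrist","top"): grab(n,f"pics/{n}12.png")
im=cv2.imread("pics/side12.png");cv2.imwrite("pics/s12z.png",cv2.resize(im[130:230,230:350],None,fx=5,fy=5,interpolation=cv2.INTER_CUBIC))
E
```

```text
time: 17.7
tool_pos: [0.6023, 0.1556, 0.0666]
tool_rot: [0.0, 0.834, 0.551, 0.0]
contact_force: [-3.2, -1.0, 4.6]
gripper_width: 0.229
t 17.7 tcp [0.6023 0.1556 0.0666] jaw 66.92 tilt [0.0001 0.0004] F [-3.2 -1.   4.6] M [-0.08  0.53 -0.02] w 0.229 j6 -1.035
time: 18.2
tool_pos: [0.6019, 0.1556, 0.0651]
tool_rot: [-0.0, 0.834, 0.551, -0.0]
contact_force: [-0.4, -0.9, 0.6]
gripper_width: 0.994
t 18.2 tcp [0.6019 0.1556 0.0651] jaw 66.92 tilt [ 0.     -0.0001] F [-0.4 -0.9  0.6] M [-0.   -0.06 -0.01] w 0.994 j6 -1.035
time: 19.03
tool_pos: [0.5468, 0.1794, 0.246]
tool_rot: [0.001, 0.834, 0.552, 0.001]
contact_force: [-0.6, 0.4, -0.1]
gripper_width: 0.998
t 19.03 tcp [0.5468 0.1794 0.246 ] jaw 67.0 tilt [0.0011 0.002 ] F [-0.6  0.4 -0.1] M [-0.06  0.06  0.03] w 0.998 j6 -0.981
```

View pics/s12z.png

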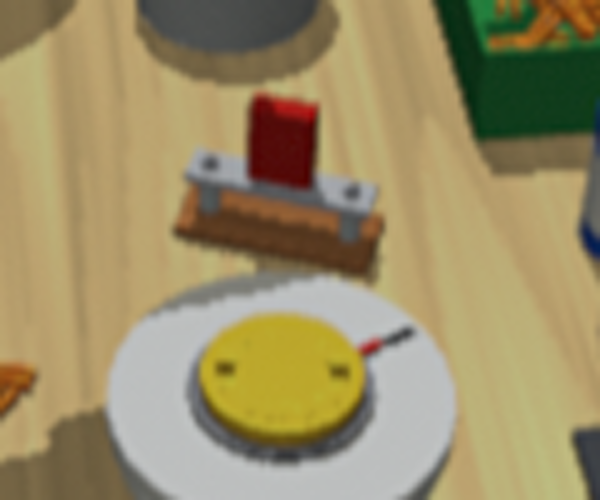

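View pics/wrist12.png

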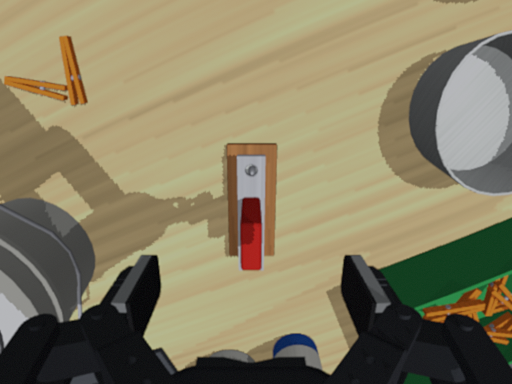

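View pics/top12.png

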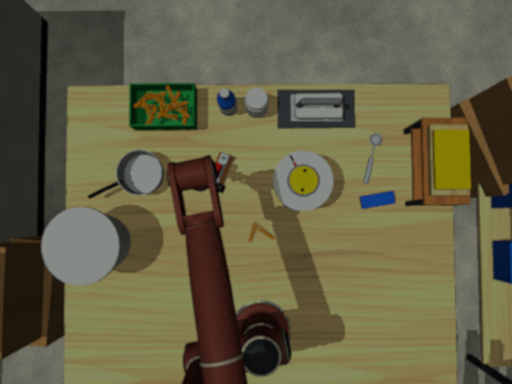

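All three views look right: the spanner is flat on both pins and the bystanders haven't moved. One numeric check of the pointer against the mark, and of the plate in the side view.

```bash

python3 - <<'E'
from h import *
import pickle
D0=pickle.load(open("d0.pkl","rb"))
t=cv2.imread("pics/top12.png")[:,:,::-1];s=cv2.imread("pics/side12.png")[:,:,::-1]
d=D0["top"]; c=np.array([.5583,-.152])
hsv=cv2.cvtColor(t,cv2.COLOR_RGB2HSV); 
def sub(m):
    m=m.copy(); k=np.zeros_like(m); k[148:185,272:302]=1; m=m*k; ys,xs=np.nonzero(m); return (xs.mean(),ys.mean()),len(xs)
red=((hsv[:,:,0]<8)|(hsv[:,:,0]>172))&(hsv[:,:,1]>90); blk=hsv[:,:,2]<60
yel=cv2.inRange(hsv,(15,80,0),(40,255,255))>0
for n,m,z in(("red",red,.162),("blk",blk&~yel,.158)):
    px,k=sub(m.astype(np.uint8)); P=onz(d,[px],z)[0][:2]-c; print(n,px,k,np.degrees(np.arctan2(P[1],P[0])),np.hypot(*P))
# holes line collar angle from side zoom
S=lambda x,y:((x+.5)/5-.5+230,(y+.5)/5-.5+130)
h=onz(D0["side"],[S(225,369),S(339,371)],.178); v=h[1]-h[0]; print("holeline",np.degrees(np.arctan2(v[1],v[0])),np.linalg.norm(v))
q=onz(D0["side"],[S(210,162),S(352,191)],.058);print("pins",q, "expected earlier 553.9 176.2 / 653.1 134")
# red change before/after bystanders
df=cv2.absdiff(s,D0["side"]["img"]).max(2); 
for nm,(a,b,e,f) in dict(pegs=(195,225,210,242),brush=(295,335,258,290),spoon=(300,325,295,370),pan=(103,140,253,300)).items(): print(nm,df[a:b,e:f].max())
cv2.imwrite("pics/t12z.png",cv2.resize(t[140:220,190:350],None,fx=5,fy=5,interpolation=cv2.INTER_CUBIC)[:,:,::-1])
E
```

```text
red (np.float64(294.7142857142857), np.float64(163.71428571428572)) 7 24.641673917589724 0.06543705941966178
blk (np.float64(291.0), np.float64(157.0)) 1 25.40379865813393 0.09264323122654967
holeline -7.2265580395998255 0.06835148024370127
pins [[0.55312124 0.17632225 0.058     ]
 [0.65239075 0.13405013 0.058     ]] expected earlier 553.9 176.2 / 653.1 134
pegs 69
brush 8
spoon 9
pan 155
```

View pics/t12z.png

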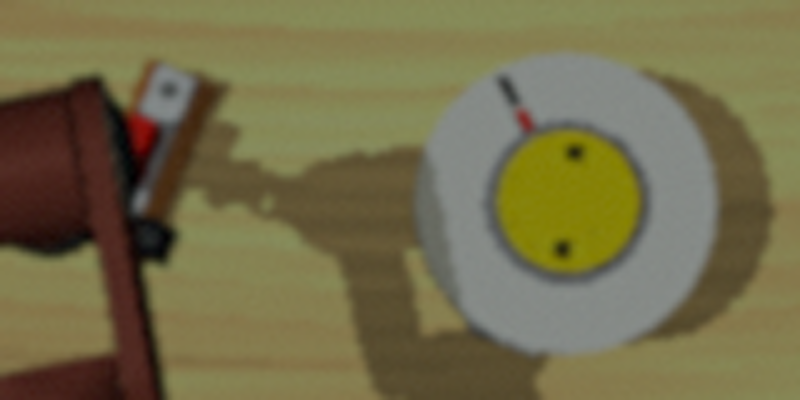

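The pointer is at 24.6° and the mark at 25.4°, so they agree within measuring error. The plate's pin points match the starting picture to within 1 mm. The pegs and pan differ only through shadow or the arm in view, and in the top view they are where they were. Handing in.

```bash
python3 -c "
from h import *
print(manip.job_done()); delta()"
```

```text
the job is handed in; nothing more can be done
None
the job is handed in; nothing more can be done
```

The job is done and handed in at about 19 s. I took the spanner off its stand, dropped both prongs into the collar until the plate lay on it, and turned clockwise until the lock ring hit its stop. I then hung the spanner back on both pins, let go and moved the arm clear.

- **Lock ring:** the turning moment rose to 1.35 N m at the stop. In the last top view the pointer is at 24.6° and the mark at 25.4°, which agree within measuring error (only 7 pointer and 1 mark pixels). The wrist and side views show them in line.
- **Spanner:** it lies flat with both pins through its holes, within 1 mm of where it started in the side view.
- **Bystanders:** brush and spoon are unchanged in the side-view comparison. That comparison did differ around the pegs and the saucepan. I put this down to the arm or its shadow, since they look unmoved by eye in the top view, but I did not measure them.
- **Forces:** the readings I took stayed below 7 N.

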